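Plug the test gauge into its quick coupling and tug-check the lock

TASK

Take the test gauge out of the adapter rack and push its plug straight down into the quick coupling on the test manifold until it snaps fully home. Then check that it is locked: tug the gauge straight up with a steady pull of about 15 N on the lock for a second, and let go of it standing upright in the coupling, still locked in. Never load the coupling with more than 40 N, pushing or pulling, and leave everything else as it is.

Things in the scene. Friction and masses are not known exactly. Their poses are not given: they have to be found in the camera images.
- gauge: round pressure gauge on a plug, loose (0.2 to 0.35 kg), standing in one of the three rack holes. Origin: centre of the underside of its steel shoulder (29 mm across, 5 mm high), which rests on the rack. Own z up; own x is the dial's axis (dial on the +x side). Above the shoulder a 20 mm brass hex up to 18 mm, then the case; top 84 mm above the origin.
- gauge_case (a point): centre of the gauge's case, 52 mm above the gauge's origin: a steel disc 63 mm across and 30 mm thick along the gauge's x, so its two flat faces can be gripped from above, 30 mm apart. Axes as the gauge's.
- gauge_nose (a point): tip of the gauge's plug, 24 mm below the gauge's origin. The plug is 16 mm across; its last 5 mm taper to 9 mm at the tip; a lock groove runs round it from 4 to 17 mm below the origin.
- coupling_mouth (a point): centre of the rim of the quick coupling, the manifold's only open upright socket, 86 mm above the bench, z up. Knurled steel sleeve 36 mm across; mouth 23 mm narrowing to a 17 mm bore in the first 3 mm, deeper than the plug. Fully home, the gauge's shoulder rests on the rim's rubber seal (its origin here). The gauge may be turned about z as you like.
- coupling_lock (a point): on the coupling's axis, 10 mm below the rim: about here (up to 2.5 mm higher or lower as the coupling is worn) three spring balls stick 4 mm into the bore. The nose meets them with the gauge's origin 11 to 18 mm above the rim, needs 5 to 12 N to part them, then slides on until they snap into its groove. Locked, the gauge lifts freely by 1 to 6.5 mm (wear); then they hold it hard.
- manifold: test manifold, fixed to the bench: base plate 100 x 190 mm, aluminium block 56 x 160 x 38 mm, quick coupling in the middle of its top. Along its own y a black regulator knob (41 mm across, 56 mm to the -y side, top 76 mm up) and a blanked port (56 mm to the +y side, top 57 mm up). Origin: centre of the underside.
- rack: grey plastic adapter rack 56 x 225 x 34 mm, fixed, with three through holes (17.6 mm) along its own y at -75, 0 and +75 mm. Origin: centre of the underside; the gauge and two spare adapters stand in the holes, in any order.
- blank_plug: spare: knurled blanking plug in the rack, same plug and shoulder as the gauge's, 21 mm high above the rack, loose. Leave it.
- barb_adapter: spare: brass barbed adapter in the rack, same plug and shoulder, 33 mm high above the rack, loose. Leave it.
- screwdriver: screwdriver lying on the bench, 190 mm long, loose. Leave it.
- spanner: spanner lying on the bench, 170 mm long, loose. Leave it.
- leak_spray: aluminium spray can, 52 mm across and about 165 mm high, standing at the back right, loose. Leave it.

How it is judged:
By the outcome, as a careful person would: the job done as asked, in the order asked, and still so for the second after the job is handed in, with the robot touching nothing.
It also fails if it takes over 72 s, if anything falls off the work surface, if the arm or the gripper's body presses on something with over 40 N, if the wrist force passes 120 N, or if a joint passes its speed limit or range.

ROBOT

A 6-joint arm with a two-finger parallel gripper is mounted at the origin on the work surface. World frame = base frame: x ahead of the robot, y to its left, z up, the work surface at z = 0. Lengths are in m, angles in rad, forces in N, time in s.
With the tool pointing down it reaches from about 0.425 to 0.95 m from the base axis. Payload 3.5 kg.
Tool frame: the origin (TCP) lies between the finger pads; the fingertips stand 22 mm ahead of it and the grasp point (between the pads) lies 3 mm ahead of it (ctrl.nose_length is the z of the fingertips in the tool frame, in m); z points along the fingers, y is the line along which they close (so a half turn about z gives the same grasp; the last joint's range is limited). The gripper opens to 85 mm and grips with 20 to 120 N. Pads are 22 mm wide; open, the fingers measure 114 mm over their backs; the gripper's body (76 mm by 85 mm) begins 54 mm behind the grasp point. The pads swing forward as they close: fully open they stand 13 mm farther back than shut.
Start: joints at [-1.429, 0.286, 1.577, -0, 1.279, -0.15], TCP at [0.194, -0.646, 0.253] pointing down, gripper open.
Joint ranges: [-2.77, 2.77], [-0.9, 2.22], [0.21, 2.48], [-1.53, 4.67], [0.24, 2.81], [-2.84, 2.84]. Speed limits (rad/s): [2.79, 2.79, 3.14, 3.14, 3.14, 3.14].

INTERFACE

Orientations are given as a unit quaternion [x, y, z, w].
In Python, from plant import ctrl gives the robot as it stands. The module is installed in compiled form; this text tells all that it offers.
- The arm moves only by the tool send_rows, never from a script. Its argument "rows" is text: rows parted by semicolons, each of 7 numbers parted by spaces: the turn, a rotation vector about the tool's x, y, z in shares of 2 pi rad (1.0 is 2 pi rad), then the shift along the tool's x, y, z in a scale on which 1.0 is 600 mm, then the opening, from -1 (shut) to 1 (fully open). A call has 1 to 8 rows; each row is the pose to reach, as a shift and turn from the pose commanded when the call began, along the tool's axes at that moment; what a row does not reach only later rows make up. A row lasts 1/8 s, in which the tool goes at most 62.5 mm and 10.7 degrees, less where a joint would pass 70% of its speed; a pose out of reach is approached as far as the arm can. No shift or turn number may pass 1 either way. A call with a gripper value outside its range is refused whole. The fingers move at their own pace and stop on an object; "grip_force" is the grip in N (left out, the last holds). Time passes only in rows, so rows that repeat a pose let the fingers close. It gives the time, the measured TCP pose, the force, the opening and the grip force at its end, in the units of the state.
- ctrl.get_state(): the state, without advancing time (a new reading comes with each control period).
- ctrl.read_camera(name): name is "side" or "top"; returns a dict with "color" (480x640x3 uint8, red, green, blue), "fx", "fy", "cx", "cy" (pixels), "D" ([k1, k2, p1, p2, k3] as OpenCV has them; the pictures are not rectified), "extrinsics" (4x4, takes a point from world to camera coordinates). Camera axes: x right, y down, z forward; pixel columns grow to the right and rows downward; lengths in m; the calibration is good to about 2 mm. A picture is of the moment at which its call begins. There is no depth.
- ctrl.sign_off(): hands the job in; it is judged then, once.
Trained networks look in a picture, given as the dict that the camera call returned (one of the last four; its "shot" number tells which), for a name from the list of things; names that differ only in an ending like _2 or _b are one class to them, and where a whole thing is asked for, a point or a joint stands for the part that bears it (a point fixed in the world has none). Each returns a list of dicts, best first, with "p" (0 to 1); they miss things now and then, are a little off and sometimes report something else, mostly with a low value. They report only what shows in the picture. A call takes as long as a camera call.
- ctrl.look_for(picture, target): "position" ([x, y, z] in m, in the coordinates of the camera as it stood for that picture, good to about 4 mm: the middle of the surface that is visible of it).
The state is a dict: "time": time; "qpos": joint angles; "dq": joint speeds; "joint_efforts": joint torques, N m; "eef_pos": TCP position; "tcp_rot": TCP orientation; "contact_force": force on the tool from outside, world axes, zero at the start; "wrist_torque": the same for the moment, N m; "opening": opening from 0.0 (shut) to 1.0 (fully open); "finger_force": force on a finger pad.
Only numpy, scipy, OpenCV 4.12 (cv2) and the standard library are available. Lean on these libraries where they do the work, as an engineer would, in place of code of your own. Each camera call takes 0.05 s, during which the arm holds its last target. There are 200 camera calls.

## Working session

There is one attempt and no reset: what is moved stays moved. The work goes in short steps, Python scripts to look and compute and a tool call to move; the robot and the scene stay as the last step left them, time stands still between calls to the robot, and variables do not carry over. Pictures are saved under pics/ and viewed, at most 10 in all, crops included, and the job is handed in when it is done.

Besides the shell and the picture viewer there is one more tool, called after ">>>" by a JSON object that holds its "api" and its "payload", one argument or row to a line. send_rows: Moves the arm, as the interface text tells. Its arguments: {"type":"object","properties":{"rows":{"type":"string"},"grip_force":{"type":"number"}},"required":["rows"]}

```bash
mkdir -p pics
cat > h.py <<'E'
import numpy as np, cv2
from plant import ctrl
def K(p): return np.array([[p['fx'],0,p['cx']],[0,p['fy'],p['cy']],[0,0,1.]])
def w(p,c): 
    E=np.array(p['extrinsics']); return np.linalg.inv(E)@np.append(c,1)
def proj(p,X):
    E=np.array(p['extrinsics']); r,_=cv2.Rodrigues(E[:3,:3])
    return cv2.projectPoints(np.array(X,float).reshape(-1,1,3),r,E[:3,3],K(p),np.array(p['D'],float))[0].reshape(-1,2)
def tri(ps,uvs):
    A=[];
    for p,uv in zip(ps,uvs):
        n=cv2.undistortPoints(np.array(uv,float).reshape(1,1,2),K(p),np.array(p['D'],float)).ravel()
        E=np.array(p['extrinsics']); A+= [n[0]*E[2]-E[0], n[1]*E[2]-E[1]]
    v=np.linalg.svd(np.array(A))[2][-1]; return v[:3]/v[3]
def save(p,n,crop=None,s=1):
    im=p['color'][...,::-1]
    if crop: im=im[crop[1]:crop[3],crop[0]:crop[2]]
    cv2.imwrite('pics/'+n,cv2.resize(im,None,fx=s,fy=s,interpolation=cv2.INTER_CUBIC))
E
python3 - <<'E'
from h import *
np.set_printoptions(precision=4,suppress=True)
s=ctrl.get_state(); print(s['eef_pos'],s['tcp_rot'],s['time'],s['opening'])
for n in('side','top'):
    p=ctrl.read_camera(n); save(p,n+'1.png')
    E=np.array(p['extrinsics']);print(n,p['fx'],p['cx'],p['cy'],p['D'],'cam',-E[:3,:3].T@E[:3,3],'fwd',E[2,:3])
    for t in('gauge','gauge_case','gauge_nose','coupling_mouth','coupling_lock','manifold','rack','blank_plug','barb_adapter','leak_spray'):
        for d in ctrl.look_for(p,t)[:2]:
            X=w(p,d['position'])[:3]; print(n,t,round(d['p'],2),X,proj(p,X))
E
```

```text
[ 0.1941 -0.6459  0.252 ] [ 0.9894  0.1454  0.     -0.0012] 0.0 0.999092635666232
side 445.80936288747967 317.19629298294234 244.84286253543593 [0.0044 0.     0.     0.     0.    ] cam [0.3553 0.5612 0.5629] fwd [ 0.2987 -0.7709 -0.5625]
side gauge 0.93 [ 0.5619 -0.1319  0.093 ] [[347.1455 236.2415]]
side gauge_case 0.78 [ 0.5635 -0.132   0.0896] [[346.3388 237.5056]]
side gauge_nose 0.7 [ 0.6729 -0.3944  0.1001] [[337.7767 170.198 ]]
side gauge_nose 0.65 [ 0.564  -0.1251  0.0925] [[345.0078 238.0202]]
side coupling_mouth 0.67 [0.545  0.1728 0.0353] [[291.2389 377.0889]]
side coupling_lock 0.64 [0.545  0.1718 0.0346] [[291.4911 376.9143]]
side coupling_lock 0.46 [ 0.6696 -0.3953  0.097 ] [[339.1369 171.4356]]
side manifold 0.69 [0.5454 0.1734 0.0354] [[290.8129 377.3069]]
side blank_plug 0.71 [ 0.5517 -0.0608  0.0498] [[339.3581 276.2792]]
side leak_spray 0.83 [ 0.6693 -0.3946  0.0983] [[339.163  171.0623]]
side leak_spray 0.47 [0.544  0.1718 0.0318] [[292.1505 378.3749]]
top 483.8627543013471 317.7482897124136 239.14233690649928 [-0.0835  0.      0.      0.      0.    ] cam [ 0.5094 -0.052   1.0918] fwd [ 0.1042 -0.0219 -0.9943]
top gauge 0.96 [ 0.5721 -0.1344  0.1133] [[347.7664 258.6615]]
top gauge 0.68 [ 0.5699 -0.1232  0.0387] [[339.8029 261.8848]]
top gauge_case 0.64 [ 0.5649 -0.1371  0.1163] [[349.2594 262.145 ]]
top gauge_nose 0.97 [ 0.5698 -0.1334  0.1128] [[347.2643 259.838 ]]
top coupling_mouth 0.93 [0.5573 0.1469 0.0386] [[215.6454 267.6116]]
top coupling_lock 0.65 [0.5566 0.1412 0.0414] [[218.039  267.8745]]
top manifold 0.55 [0.5559 0.1381 0.0368] [[219.8417 268.3031]]
top rack 0.88 [ 0.568  -0.1244  0.0355] [[340.2407 262.8234]]
top barb_adapter 0.52 [ 0.582  -0.2049  0.047 ] [[377.5434 256.036 ]]
top leak_spray 0.9 [ 0.6708 -0.3951  0.1493] [[478.3305 208.1921]]
```

View pics/side1.png

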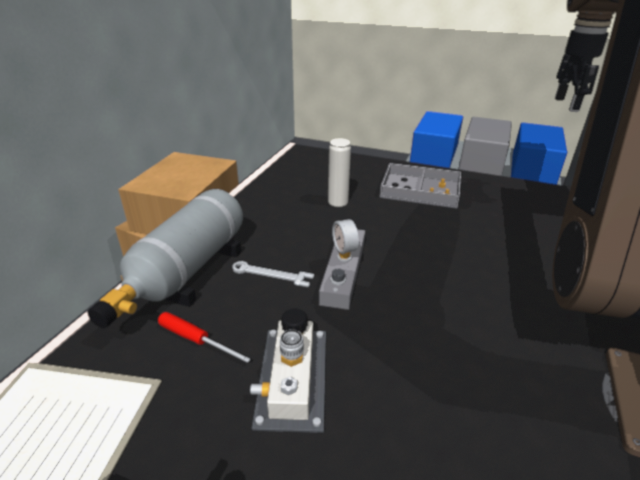

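View pics/top1.png

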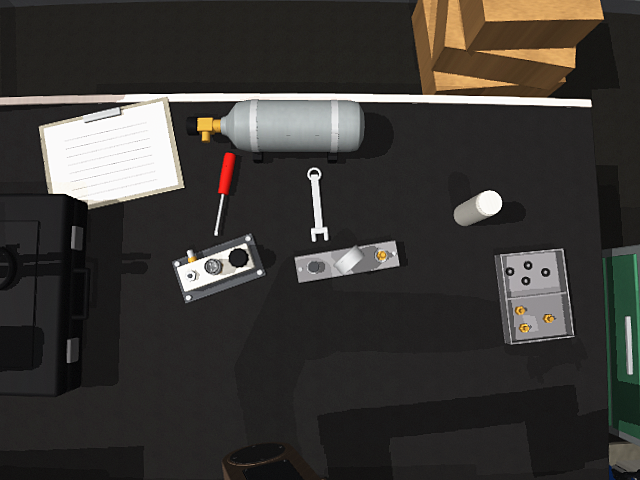

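Side view: dial at about (347,236), coupling ring about (292,340), and the blank plug at (339,276). Top view: coupling about (213,267), gauge case about (349,260) turned relative to the rack, barb (382,255), blank plug (316,267). I'll zoom in for accurate pixels.

Run:
```python
from h import *
t=ctrl.read_camera('top'); s=ctrl.read_camera('side')
f=lambda p,a,b,c,d:cv2.resize(p['color'][b:d,a:c,::-1],(400,300),interpolation=cv2.INTER_CUBIC)
im=np.vstack([np.hstack([f(t,180,240,260,300),f(t,310,230,390,290)]),np.hstack([f(s,255,305,335,365),f(s,310,215,390,275)])])
for x in range(0,800,50): cv2.line(im,(x,0),(x,6),(0,255,0),1);cv2.line(im,(x,300),(x,306),(0,255,0),1)
for y in range(0,600,50): cv2.line(im,(0,y),(6,y),(0,255,0),1);cv2.line(im,(400,y),(406,y),(0,255,0),1)
cv2.imwrite('pics/mos.png',im)
```

```text
(no output)
```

View pics/mos.png

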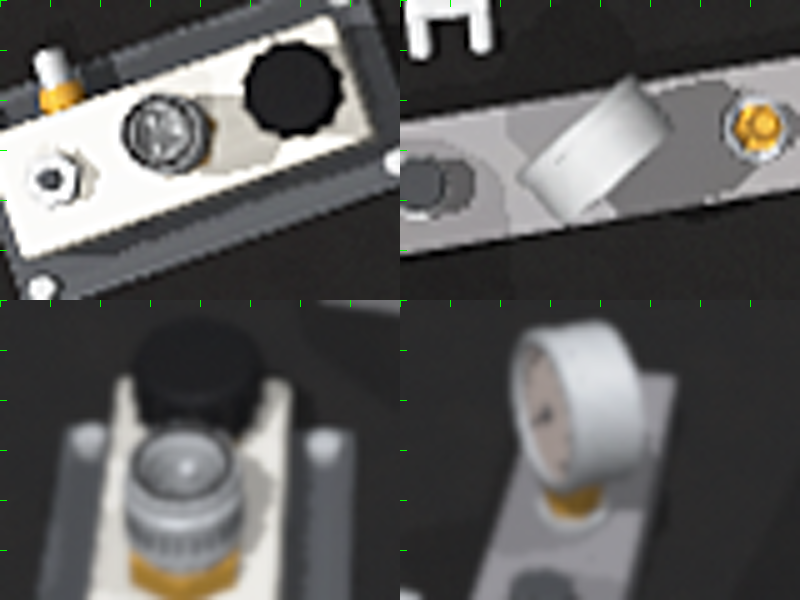

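Zoom: the coupling rim centre is at top (212.7,266.8) and side (291.2,338). The gauge case silhouette centre is at top (429.0-80=349,259.5) and side (345,235.6). I'll triangulate and refine by fitting a projected model.

```bash
cat >> h.py <<'E'
def circ(c,r,u,v,n=60):
    a=np.linspace(0,2*np.pi,n); return np.array(c)+r*np.outer(np.cos(a),u)+r*np.outer(np.sin(a),v)
ex,ey,ez=np.eye(3)
def case(c,yaw):
    n=np.array([np.cos(yaw),np.sin(yaw),0]); h=np.cross(ez,n)
    return [circ(c+s*.015*n,.0315,h,ez) for s in(1,-1)]
def rack(c,yaw,z):
    R=np.array([[np.cos(yaw),-np.sin(yaw)],[np.sin(yaw),np.cos(yaw)]])
    return np.array([np.append(R@[a*.028,b*.1125]+c,z) for a,b in((1,1),(1,-1),(-1,-1),(-1,1),(1,1))])
def draw(im,p,X,o,s,col=(0,0,255)):
    q=(proj(p,X)-o+.5)*s-.5
    cv2.polylines(im,[np.round(q*8).astype(int)],False,col,1,cv2.LINE_AA,3)
def ray(p,uv,z):
    n=cv2.undistortPoints(np.array(uv,float).reshape(1,1,2),K(p),np.array(p['D'],float)).ravel()
    E=np.array(p['extrinsics']);C=-E[:3,:3].T@E[:3,3];d=E[:3,:3].T@[n[0],n[1],1];return C+d*(z-C[2])/d[2]
E
python3 - <<'E'
from h import *
np.set_printoptions(precision=4,suppress=True)
t=ctrl.read_camera('top'); s=ctrl.read_camera('side')
print('coupling',tri([t,s],[(212.7,266.8),(291.2,338)]),ray(t,(212.7,266.8),.086),ray(s,(291.2,338),.086))
g=tri([t,s],[(349,259.5),(345,235.6)]);print('case',g)
q=lambda x,y:(310+(x-400+.5)/5-.5,230+(y+.5)/5-.5)
for a,b in(((522,175),(630,78)),((575,222),(668,128))):
    d=ray(t,q(*b),.086)-ray(t,q(*a),.086);print(np.degrees(np.arctan2(d[1],d[0])),np.linalg.norm(d))
E
```

```text
coupling [0.5567 0.1444 0.0842] [0.5568 0.1442 0.086 ] [0.5556 0.1459 0.086 ]
case [ 0.5704 -0.1396  0.0879]
-48.253400567139686 0.060919841934515065
-45.04192257300083 0.05541361758807149
```

```bash
cat > ov.py <<'E'
from h import *
def ov(name,c,g,yaw,boxes,shaft=True):
    t=ctrl.read_camera('top'); s=ctrl.read_camera('side'); S=5; rows=[]
    for i,(p,o) in enumerate([(t,boxes[0]),(t,boxes[1]),(s,boxes[2]),(s,boxes[3])]):
        a,b=o; im=cv2.resize(p['color'][b:b+60,a:a+80,::-1],(400,300),interpolation=cv2.INTER_CUBIC); o=np.array(o)
        draw(im,p,circ(c,.018,ex,ey),o,S); draw(im,p,circ(c,.0115,ex,ey),o,S)
        for k in case(np.array(g),yaw): draw(im,p,k,o,S)
        draw(im,p,circ(np.array(g)-[0,0,.052],.0145,ex,ey),o,S,(255,0,0)); rows.append(im)
    cv2.imwrite('pics/'+name,np.vstack([np.hstack(rows[:2]),np.hstack(rows[2:])]))
E
python3 - <<'E'
from ov import *
ov('ov1.png',[.5562,.145,.086],[.5704,-.1396,.086],np.radians(43),[(180,240),(310,230),(255,305),(310,215)])
E
```

```text
(no output)
```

View pics/ov1.png

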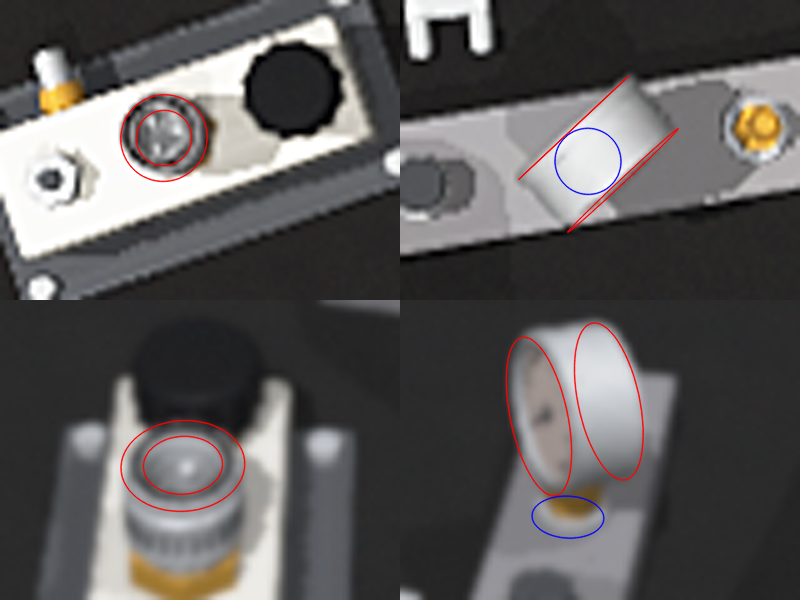

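The model fits both views within 1-2 px: case centre ≈ (0.570,-0.140,0.086), dial yaw ≈ 43°, coupling (0.556,0.145,0.086). Next I'll work out the approach.

```bash
cat > go.py <<'E'
import sys
from h import *
from scipy.spatial.transform import Rotation as R
def rel(x,y,z,yaw):  # tool y axis world heading yaw (deg), tool down
    s=ctrl.get_state(); P=np.array(s['eef_pos']);Q=R.from_quat(s['tcp_rot'])
    a=np.radians(yaw); ty=np.array([np.cos(a),np.sin(a),0]);tz=-ez;tx=np.cross(ty,tz)
    T=R.from_matrix(np.c_[tx,ty,tz]); print('rot',(Q.inv()*T).as_rotvec(degrees=True).round(2),'mm',(Q.inv().apply(np.array([x,y,z])-P)*1000).round(2))
    print('t',s['time'],'pos',P.round(4),'F',np.round(s['contact_force'],2),'M',np.round(s['wrist_torque'],3),'op',round(s['opening'],3),'ff',np.round(s['finger_force'],1),'q',np.round(s['qpos'],2))
if __name__=='__main__': rel(*map(float,sys.argv[1:]))
E
python3 go.py .570 -.140 .185 43
```

```text
rot [  -0.      0.   -116.28] mm [ 505.61 -376.94   68.3 ]
t 1.4 pos [ 0.1942 -0.6465  0.2533] F [-0.83 -0.14  0.1 ] M [-0.026  0.021  0.006] op 1.002 ff 0.0 q [-1.43  0.29  1.58 -0.    1.28 -0.15]
```

Careful with the scale: shifts go in shares of 600 mm and turns go in shares of 2 pi rad. That gives: 506 mm / 600 = 0.8433, -377 mm / 600 = -0.6283, -116 degrees / 360 = -0.3222.

>>> {"api": "send_rows", "payload": {
  "rows": "0 0 -0.3222 0.8433 -0.6283 0 1;0 0 -0.3222 0.8433 -0.6283 0 1;0 0 -0.3222 0.8433 -0.6283 0 1;0 0 -0.3222 0.8433 -0.6283 0 1;0 0 -0.3222 0.8433 -0.6283 0 1;0 0 -0.3222 0.8433 -0.6283 0 1;0 0 -0.3222 0.8433 -0.6283 0.05 1;0 0 -0.3222 0.8433 -0.6283 0.05 1",
  "grip_force": 40
}}

```text
time: 2.4
eef_pos: [0.4928, -0.244, 0.2392]
tcp_rot: [0.622, 0.783, 0.0, 0.001]
contact_force: [0.8, 0.2, -0.4]
opening: 1.003
finger_force: 0.0
```

```bash
python3 go.py .570 -.140 .185 43
```

```text
rot [  0.04   0.08 -29.99] mm [84.04 98.54 54.19]
t 2.4 pos [ 0.4928 -0.244   0.2392] F [ 0.83  0.23 -0.41] M [-0.003  0.002  0.038] op 1.003 ff 0.0 q [-0.64  0.02  1.9  -0.    1.22 -0.87]
```

In the tool's units: 98 mm / 600 = 0.1633, 84 mm / 600 = 0.14, -30 degrees / 360 = -0.0833.

>>> {"api": "send_rows", "payload": {
  "rows": "0 0 -0.0833 0.14 0.1633 0.09 1;0 0 -0.0833 0.14 0.1633 0.09 1;0 0 -0.0833 0.14 0.1633 0.09 1;0 0 -0.0833 0.14 0.1633 0.09 1;0 0 -0.0833 0.14 0.1633 0.09 1"
}}

```text
time: 3.02
eef_pos: [0.569, -0.143, 0.1854]
tcp_rot: [0.403, 0.915, -0.0, 0.0]
contact_force: [-0.1, -0.0, -0.6]
opening: 1.0
finger_force: 0.0
```

```bash
python3 go.py .570 -.140 .090 43
```

```text
rot [ 0.    0.06 -0.49] mm [ 1.59  2.77 95.4 ]
t 3.025 pos [ 0.569  -0.143   0.1854] F [-0.05 -0.04 -0.57] M [0.052 0.023 0.006] op 1.0 ff 0.0 q [-0.42  0.16  1.86 -0.    1.12 -1.16]
```

In the tool's units: 95 mm / 600 = 0.1583, 85 mm / 600 = 0.1417, -0.5 degrees / 360 = -0.0014.

>>> {"api": "send_rows", "payload": {
  "rows": "0 0 -0.0014 0.0017 0.0025 0.05 1;0 0 -0.0014 0.0017 0.0025 0.1 1;0 0 -0.0014 0.0017 0.0025 0.1417 1;0 0 -0.0014 0.0017 0.0025 0.1583 1;0 0 -0.0014 0.0017 0.0025 0.1583 1"
}}

```text
time: 3.65
eef_pos: [0.5691, -0.1413, 0.0899]
tcp_rot: [0.398, 0.917, -0.0, -0.0]
contact_force: [0.6, -0.6, 0.5]
opening: 1.001
finger_force: 0.0
```

```bash
python3 go.py .570 -.140 .090 43; python3 -c "
from ov import *
ov('ov2.png',[.5562,.145,.086],[.570,-.1396,.086],np.radians(43),[(180,240),(310,230),(255,305),(310,215)])"
```

```text
rot [-0.01 -0.01  0.06] mm [ 0.33  1.5  -0.1 ]
t 3.65 pos [ 0.5691 -0.1413  0.0899] F [ 0.61 -0.58  0.46] M [ 0.021 -0.012 -0.002] op 1.001 ff 0.0 q [-0.42  0.28  1.91 -0.    0.95 -1.17]
```

View pics/ov2.png

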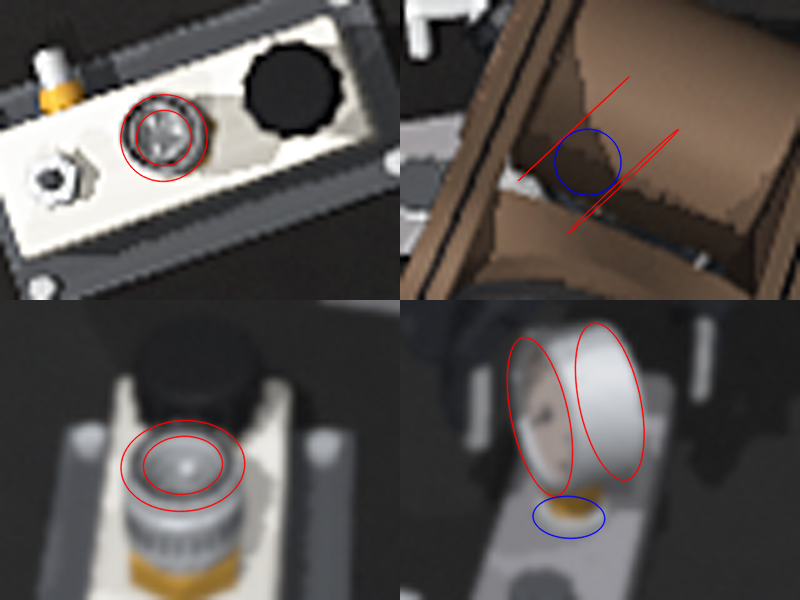

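Both pads straddle the case (left pad at mosaic x≈480, right ≈703, case mid ≈580). I'll shift about 2 mm toward the dial side and close.

In the tool's units: 2 mm / 600 = 0.0033.

>>> {"api": "send_rows", "payload": {
  "rows": "0 0 0 0 0.0033 0 1;0 0 0 0 0.0033 0 1;0 0 0 0 0.0033 0 -1;0 0 0 0 0.0033 0 -1;0 0 0 0 0.0033 0 -1;0 0 0 0 0.0033 0 -1;0 0 0 0 0.0033 0 -1;0 0 0 0 0.0033 0 -1",
  "grip_force": 80
}}

```text
time: 4.75
eef_pos: [0.571, -0.1392, 0.0899]
tcp_rot: [0.397, 0.918, 0.0, 0.0]
contact_force: [-0.4, -1.0, 1.0]
opening: 0.343
finger_force: 78.9
```

```bash
python3 go.py .570 -.140 .090 43
```

```text
rot [0.01 0.02 0.16] mm [ 0.09 -1.27 -0.07]
t 4.75 pos [ 0.571  -0.1392  0.0899] F [-0.44 -0.95  1.  ] M [-0.02   0.028 -0.007] op 0.343 ff 78.9 q [-0.41  0.28  1.9   0.    0.95 -1.16]
```

Firm grip (29 mm opening, almost no side load). Lift.

In the tool's units: -135 mm / 600 = -0.225, -100 mm / 600 = -0.1667.

>>> {"api": "send_rows", "payload": {
  "rows": "0 0 0 0 0 -0.025 -1;0 0 0 0 0 -0.05 -1;0 0 0 0 0 -0.1 -1;0 0 0 0 0 -0.1667 -1;0 0 0 0 0 -0.225 -1;0 0 0 0 0 -0.225 -1"
}}

```text
time: 5.5
eef_pos: [0.5726, -0.1398, 0.2296]
tcp_rot: [0.397, 0.918, 0.0, 0.004]
contact_force: [-0.1, 0.4, -2.6]
opening: 0.339
finger_force: 79.3
```

```bash
python3 go.py .556 .145 .21 116
```

```text
rot [ -0.11   0.51 -72.83] mm [219.24 182.64  18.49]
t 5.5 pos [ 0.5726 -0.1398  0.2296] F [-0.11  0.38 -2.61] M [0.053 0.023 0.01 ] op 0.339 ff 79.3 q [-0.41  0.12  1.82  0.    1.2  -1.16]
```

In the tool's units: 219 mm / 600 = 0.365, 200 mm / 600 = 0.3333, -73 degrees / 360 = -0.2028.

>>> {"api": "send_rows", "payload": {
  "rows": "0 0.0008 -0.2028 0.0667 0.055 0 -1;0 0.0008 -0.2028 0.1333 0.1117 0 -1;0 0.0008 -0.2028 0.2 0.1667 0 -1;0 0.0008 -0.2028 0.2667 0.2217 0 -1;0 0.0008 -0.2028 0.3333 0.2783 0.0083 -1;0 0.0008 -0.2028 0.365 0.305 0.03 -1;0 0.0008 -0.2028 0.365 0.305 0.03 -1;0 0.0008 -0.2028 0.365 0.305 0.03 -1"
}}

```text
time: 6.5
eef_pos: [0.5532, 0.1461, 0.2046]
tcp_rot: [-0.226, 0.974, 0.001, -0.004]
contact_force: [-0.2, -0.2, -1.8]
opening: 0.348
finger_force: 79.5
```

>>> {"api": "send_rows", "payload": {
  "rows": "0 0 0 0 0 0 -1;0 0 0 0 0 0 -1"
}}

```text
time: 6.75
eef_pos: [0.5545, 0.1454, 0.2066]
tcp_rot: [-0.225, 0.974, 0.001, -0.002]
contact_force: [0.1, -0.4, -1.6]
opening: 0.345
finger_force: 79.5
```

```bash
python3 go.py .556 .145 .205 116
python3 - <<'E'
from h import *
s=ctrl.read_camera('side');t=ctrl.read_camera('top')
st=ctrl.get_state();P=np.array(st['eef_pos']);o=P-[0,0,.055]
f=lambda p,a,b:cv2.resize(p['color'][b:b+120,a:a+80,::-1],(400,600),interpolation=cv2.INTER_CUBIC)
ims=[]
for p,(a,b) in((s,(252,255)),(t,(173,207))):
    im=f(p,a,b);O=np.array([a,b])
    draw(im,p,circ([.5562,.145,.086],.018,ex,ey),O,5);draw(im,p,circ([.5562,.145,.086],.0115,ex,ey),O,5)
    draw(im,p,circ(o,.0145,ex,ey),O,5,(255,0,0));draw(im,p,circ(o-[0,0,.024],.0045,ex,ey),O,5,(255,0,0));draw(im,p,circ(o-[0,0,.019],.008,ex,ey),O,5,(255,0,0))
    ims.append(im)
cv2.imwrite('pics/ov3.png',np.hstack(ims))
E
```

```text
rot [ 0.17 -0.24  0.05] mm [-1.2  -0.98  1.59]
t 6.75 pos [0.5545 0.1454 0.2066] F [ 0.09 -0.38 -1.61] M [-0.01  -0.019 -0.003] op 0.345 ff 79.5 q [ 0.08  0.11  1.87  0.    1.17 -1.95]
```

View pics/ov3.png

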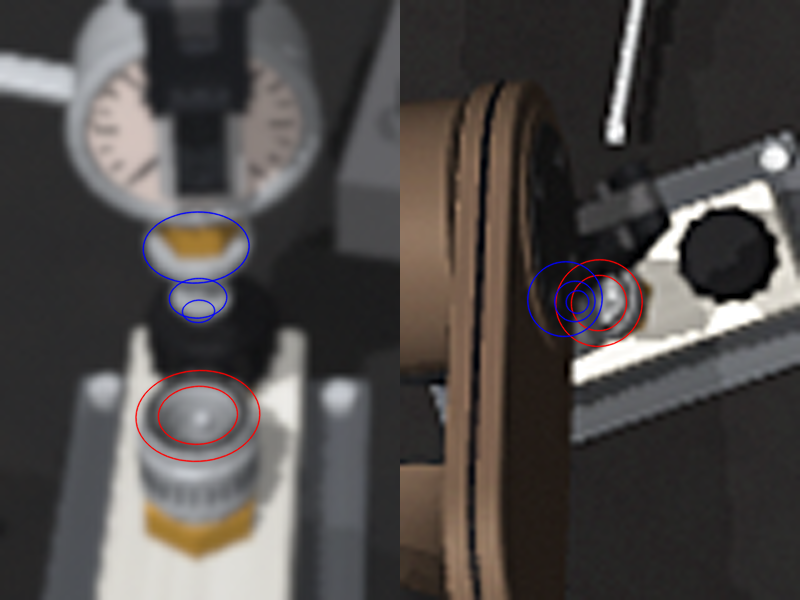

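The gauge hangs upright and the model overlay matches: shoulder (196,245), nose (197,300), coupling rim (198,413) in the side crop. Lateral alignment is within about 1.5 mm, so I'll move above the mouth.

In the tool's units: 35 mm / 600 = 0.0583, 25 mm / 600 = 0.0417, -0.2 degrees / 360 = -0.0006.

>>> {"api": "send_rows", "payload": {
  "rows": "0.0006 -0.0006 0 -0.002 -0.0017 0.0167 -1;0.0006 -0.0006 0 -0.002 -0.0017 0.0417 -1;0.0006 -0.0006 0 -0.002 -0.0017 0.0583 -1;0.0006 -0.0006 0 -0.002 -0.0017 0.0583 -1;0.0006 -0.0006 0 -0.002 -0.0017 0.0583 -1"
}}

```text
time: 7.48
eef_pos: [0.556, 0.1455, 0.1719]
tcp_rot: [-0.226, 0.974, -0.0, -0.0]
contact_force: [0.1, 0.4, -2.1]
opening: 0.343
finger_force: 79.5
```

```bash
python3 go.py .5562 .145 .168 116
python3 - <<'E'
from h import *
s=ctrl.read_camera('side');t=ctrl.read_camera('top')
st=ctrl.get_state();P=np.array(st['eef_pos']);o=P-[0,0,.055];print(P)
f=lambda p,a,b:cv2.resize(p['color'][b:b+75,a:a+50,::-1],(400,600),interpolation=cv2.INTER_CUBIC)
ims=[f(s,266,290)]
im=f(s,266,290);O=np.array([266,290])
draw(im,s,circ([.5562,.145,.086],.018,ex,ey),O,8);draw(im,s,circ([.5562,.145,.086],.0115,ex,ey),O,8)
draw(im,s,circ(o,.0145,ex,ey),O,8,(255,0,0));draw(im,s,circ(o-[0,0,.024],.0045,ex,ey),O,8,(255,0,0))
cv2.imwrite('pics/ov4.png',np.hstack(ims+[im]))
E
```

```text
rot [-0.04 -0.01  0.16] mm [ 0.08 -0.52  3.86]
t 7.475 pos [0.556  0.1455 0.1719] F [ 0.09  0.39 -2.06] M [-0.038  0.024  0.036] op 0.343 ff 79.5 q [ 0.08  0.15  1.9  -0.    1.1  -1.95]
[0.55632422 0.14554225 0.1724122 ]
```

View pics/ov4.png

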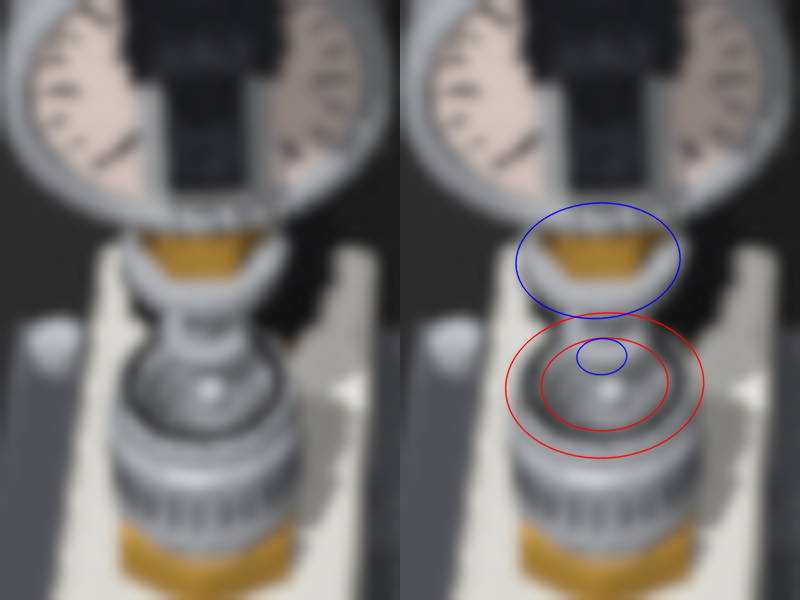

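Seen from the side, the shoulder axis (x≈205) and rim axis (x≈206) coincide. I'll descend slowly with force checks.

In the tool's units: 9 mm / 600 = 0.015, 6 mm / 600 = 0.01, 0.2 degrees / 360 = 0.0006.

>>> {"api": "send_rows", "payload": {
  "rows": "0 0 0.0006 0 -0.0008 0.005 -1;0 0 0.0006 0 -0.0008 0.01 -1;0 0 0.0006 0 -0.0008 0.015 -1;0 0 0.0006 0 -0.0008 0.015 -1;0 0 0.0006 0 -0.0008 0.015 -1"
}}

```text
time: 8.2
eef_pos: [0.5561, 0.145, 0.1627]
tcp_rot: [-0.225, 0.974, -0.0, -0.0]
contact_force: [-1.2, 1.0, -2.2]
opening: 0.339
finger_force: 79.5
```

```bash
python3 go.py .5562 .145 .141 116
```

```text
rot [-0.03 -0.03 -0.04] mm [-0.09 -0.04 21.75]
t 8.2 pos [0.5561 0.145  0.1627] F [-1.23  0.97 -2.17] M [ 0.016  0.003 -0.007] op 0.339 ff 79.5 q [ 0.08  0.16  1.9  -0.    1.08 -1.94]
```

In the tool's units: 3 mm / 600 = 0.005, 2 mm / 600 = 0.0033.

>>> {"api": "send_rows", "payload": {
  "rows": "0 0 0 0 0 0.0017 -1;0 0 0 0 0 0.0033 -1;0 0 0 0 0 0.005 -1;0 0 0 0 0 0.005 -1;0 0 0 0 0 0.005 -1"
}}

```text
time: 8.82
eef_pos: [0.5561, 0.145, 0.1598]
tcp_rot: [-0.225, 0.974, -0.0, -0.0]
contact_force: [-0.0, 0.2, -2.1]
opening: 0.343
finger_force: 79.5
```

```bash
python3 go.py .5562 .145 .141 116
```

```text
rot [-0.03 -0.03 -0.04] mm [-0.11 -0.06 18.75]
t 8.825 pos [0.5561 0.145  0.1598] F [-0.04  0.16 -2.06] M [-0.008  0.038 -0.007] op 0.343 ff 79.5 q [ 0.08  0.16  1.9  -0.    1.08 -1.94]
```

In the tool's units: 2 mm / 600 = 0.0033, 1 mm / 600 = 0.0017.

>>> {"api": "send_rows", "payload": {
  "rows": "0 0 0 0 0 0.0017 -1;0 0 0 0 0 0.0033 -1;0 0 0 0 0 0.0033 -1;0 0 0 0 0 0.0033 -1"
}}

```text
time: 9.32
eef_pos: [0.5563, 0.1452, 0.1579]
tcp_rot: [-0.225, 0.974, -0.0, 0.0]
contact_force: [-0.3, 1.2, -2.9]
opening: 0.339
finger_force: 79.4
```

```bash
python3 go.py .5562 .145 .141 116
```

```text
rot [-0.03  0.01 -0.04] mm [ 0.12 -0.11 16.9 ]
t 9.325 pos [0.5563 0.1452 0.1579] F [-0.32  1.17 -2.87] M [ 0.168 -0.113  0.044] op 0.339 ff 79.4 q [ 0.08  0.17  1.9  -0.    1.07 -1.94]
```

In the tool's units: 2 mm / 600 = 0.0033, 1 mm / 600 = 0.0017.

>>> {"api": "send_rows", "payload": {
  "rows": "0 0 0 0 0 0.0017 -1;0 0 0 0 0 0.0033 -1;0 0 0 0 0 0.0033 -1"
}}

```text
time: 9.7
eef_pos: [0.5563, 0.1454, 0.1561]
tcp_rot: [-0.225, 0.974, 0.0, 0.0]
contact_force: [0.9, 2.0, -0.7]
opening: 0.338
finger_force: 79.7
```

```bash
python3 go.py .5562 .145 .141 116
```

```text
rot [-0.    0.05 -0.05] mm [ 0.33 -0.33 15.12]
t 9.7 pos [0.5563 0.1454 0.1561] F [ 0.89  1.99 -0.66] M [ 0.577 -0.113 -0.05 ] op 0.338 ff 79.7 q [ 0.08  0.17  1.91  0.    1.07 -1.94]
```

In the tool's units: 2 mm / 600 = 0.0033, 1 mm / 600 = 0.0017.

>>> {"api": "send_rows", "payload": {
  "rows": "0 0 0 -0.001 0.001 0 -1;0 0 0 -0.001 0.001 0.0017 -1;0 0 0 -0.001 0.001 0.0033 -1;0 0 0 -0.001 0.001 0.0033 -1"
}}

```text
time: 10.2
eef_pos: [0.5569, 0.1457, 0.155]
tcp_rot: [-0.225, 0.974, -0.001, 0.0]
contact_force: [-1.5, 0.4, 5.4]
opening: 0.343
finger_force: 80.2
```

```bash
python3 go.py .5562 .145 .141 116
```

```text
rot [-0.09  0.03 -0.03] mm [ 0.92 -0.26 13.98]
t 10.2 pos [0.5569 0.1457 0.155 ] F [-1.52  0.37  5.43] M [0.178 0.204 0.068] op 0.343 ff 80.2 q [ 0.08  0.17  1.9  -0.    1.07 -1.94]
```

>>> {"api": "send_rows", "payload": {
  "rows": "0 0 0 0.0005 0 0.0017 -1;0 0 0 0.0005 0 0.0033 -1;0 0 0 0.0005 0 0.0033 -1"
}}

```text
time: 10.58
eef_pos: [0.5572, 0.1457, 0.1537]
tcp_rot: [-0.225, 0.974, -0.001, 0.001]
contact_force: [-1.0, 0.8, 7.1]
opening: 0.345
finger_force: 80.7
```

```bash
python3 go.py .5562 .145 .141 116
```

```text
rot [-0.1   0.12 -0.03] mm [ 1.19 -0.16 12.72]
t 10.575 pos [0.5572 0.1457 0.1537] F [-1.01  0.8   7.11] M [0.27  0.198 0.031] op 0.345 ff 80.7 q [ 0.08  0.17  1.91 -0.    1.06 -1.94]
```

In the tool's units: 2 mm / 600 = 0.0033, 1 mm / 600 = 0.0017.

>>> {"api": "send_rows", "payload": {
  "rows": "0 0 0 0 0 0.0017 -1;0 0 0 0 0 0.0033 -1;0 0 0 0 0 0.0033 -1"
}}

```text
time: 10.95
eef_pos: [0.5573, 0.1457, 0.1525]
tcp_rot: [-0.225, 0.974, -0.001, 0.001]
contact_force: [-2.6, 1.2, 9.5]
opening: 0.341
finger_force: 80.9
```

```bash
python3 go.py .5562 .145 .141 116
```

```text
rot [-0.1   0.13 -0.03] mm [ 1.36 -0.14 11.49]
t 10.95 pos [0.5573 0.1457 0.1525] F [-2.63  1.21  9.49] M [0.208 0.477 0.003] op 0.341 ff 80.9 q [ 0.08  0.17  1.91 -0.    1.06 -1.94]
```

In the tool's units: 2 mm / 600 = 0.0033, 1 mm / 600 = 0.0017.

>>> {"api": "send_rows", "payload": {
  "rows": "0 0 0 0.0007 0.0003 0.0017 -1;0 0 0 0.0007 0.0003 0.0033 -1;0 0 0 0.0007 0.0003 0.0033 -1"
}}

```text
time: 11.32
eef_pos: [0.5557, 0.1457, 0.1465]
tcp_rot: [-0.224, 0.974, -0.0, 0.0]
contact_force: [3.2, 2.3, -3.5]
opening: 0.342
finger_force: 79.4
```

```bash
python3 go.py .5562 .145 .141 116
```

```text
rot [-0.04  0.04 -0.06] mm [-0.13 -0.81  5.48]
t 11.325 pos [0.5557 0.1457 0.1465] F [ 3.22  2.32 -3.45] M [ 0.442 -0.799  0.013] op 0.342 ff 79.4 q [ 0.08  0.18  1.91 -0.    1.05 -1.94]
```

In the tool's units: 4 mm / 600 = 0.0067, 3 mm / 600 = 0.005.

>>> {"api": "send_rows", "payload": {
  "rows": "0 0 0 -0.001 0.0002 0.0017 -1;0 0 0 -0.001 0.0002 0.0033 -1;0 0 0 -0.001 0.0002 0.005 -1;0 0 0 -0.001 0.0002 0.0067 -1;0 0 0 -0.001 0.0002 0.0067 -1"
}}

```text
time: 11.95
eef_pos: [0.556, 0.1459, 0.1435]
tcp_rot: [-0.225, 0.974, -0.0, -0.0]
contact_force: [1.3, -0.4, -2.4]
opening: 0.341
finger_force: 79.5
```

```bash
python3 go.py .5562 .145 .141 116
```

```text
rot [-0.04 -0.05 -0.04] mm [ 0.22 -0.89  2.53]
t 11.95 pos [0.556  0.1459 0.1435] F [ 1.34 -0.44 -2.38] M [ 0.076 -0.385 -0.022] op 0.341 ff 79.5 q [ 0.08  0.18  1.91 -0.    1.05 -1.94]
```

In the tool's units: 3 mm / 600 = 0.005, 2 mm / 600 = 0.0033.

>>> {"api": "send_rows", "payload": {
  "rows": "0 0 0 -0.0005 0 0.0017 -1;0 0 0 -0.0005 0 0.0033 -1;0 0 0 -0.0005 0 0.005 -1;0 0 0 -0.0005 0 0.005 -1"
}}

```text
time: 12.45
eef_pos: [0.5563, 0.1461, 0.1419]
tcp_rot: [-0.225, 0.974, -0.0, -0.001]
contact_force: [-1.6, -0.8, 5.0]
opening: 0.343
finger_force: 80.4
```

```bash
python3 go.py .5562 .145 .141 116
```

```text
rot [-0.03 -0.08 -0.03] mm [ 0.61 -0.92  0.92]
t 12.45 pos [0.5563 0.1461 0.1419] F [-1.63 -0.84  4.96] M [-0.044  0.482  0.021] op 0.343 ff 80.4 q [ 0.08  0.19  1.91 -0.    1.04 -1.94]
```

In the tool's units: 2 mm / 600 = 0.0033, 1 mm / 600 = 0.0017.

>>> {"api": "send_rows", "payload": {
  "rows": "0 0 0 0.0003 0 0.0017 -1;0 0 0 0.0003 0 0.0033 -1;0 0 0 0.0003 0 0.0033 -1"
}}

```text
time: 12.82
eef_pos: [0.5564, 0.1461, 0.1418]
tcp_rot: [-0.225, 0.974, -0.0, -0.001]
contact_force: [-4.4, -1.8, 13.5]
opening: 0.347
finger_force: 81.4
```

```bash
python3 go.py .5562 .145 .141 116
```

```text
rot [-0.02 -0.08 -0.02] mm [ 0.67 -0.93  0.83]
t 12.825 pos [0.5564 0.1461 0.1418] F [-4.4  -1.8  13.52] M [-0.085  1.144  0.025] op 0.347 ff 81.4 q [ 0.08  0.19  1.91 -0.    1.04 -1.94]
```

Hard stop with 15 N and no further travel, so it is home. Now the tug: take up the free lift.

In the tool's units: -6 mm / 600 = -0.01, -5 mm / 600 = -0.0083.

>>> {"api": "send_rows", "payload": {
  "rows": "0 0 0 0 0 -0.0033 -1;0 0 0 0 0 -0.0067 -1;0 0 0 0 0 -0.0083 -1;0 0 0 0 0 -0.01 -1;0 0 0 0 0 -0.01 -1"
}}

```text
time: 13.45
eef_pos: [0.5561, 0.1461, 0.1444]
tcp_rot: [-0.225, 0.974, -0.0, -0.0]
contact_force: [0.5, -0.4, -2.2]
opening: 0.342
finger_force: 79.4
```

```bash
python3 go.py .5562 .145 .141 116
```

```text
rot [-0.02 -0.06 -0.04] mm [ 0.36 -0.99  3.41]
t 13.45 pos [0.5561 0.1461 0.1444] F [ 0.47 -0.41 -2.19] M [ 0.025 -0.276 -0.006] op 0.342 ff 79.4 q [ 0.08  0.18  1.91 -0.    1.05 -1.94]
```

>>> {"api": "send_rows", "payload": {
  "rows": "0 0 0 0 0 -0.0017 -1;0 0 0 0 0 -0.0033 -1;0 0 0 0 0 -0.005 -1;0 0 0 0 0 -0.005 -1"
}}

```text
time: 13.95
eef_pos: [0.5559, 0.146, 0.1466]
tcp_rot: [-0.225, 0.974, -0.0, -0.0]
contact_force: [4.0, 0.3, -10.0]
opening: 0.34
finger_force: 79.2
```

```bash
python3 go.py .5562 .145 .141 116
```

```text
rot [-0.02 -0.05 -0.04] mm [ 0.16 -1.05  5.62]
t 13.95 pos [0.5559 0.146  0.1466] F [  3.98   0.26 -10.04] M [ 0.063 -0.863  0.046] op 0.34 ff 79.2 q [ 0.08  0.18  1.91 -0.    1.05 -1.94]
```

In the tool's units: -1.5 mm / 600 = -0.0025, -0.8 mm / 600 = -0.0013.

>>> {"api": "send_rows", "payload": {
  "rows": "0 0 0 -0.0005 0 -0.0013 -1;0 0 0 -0.0005 0 -0.0025 -1;0 0 0 -0.0005 0 -0.0025 -1"
}}

```text
time: 14.32
eef_pos: [0.5558, 0.146, 0.1469]
tcp_rot: [-0.225, 0.974, -0.0, -0.001]
contact_force: [6.7, 1.1, -17.8]
opening: 0.342
finger_force: 79.8
```

```bash
python3 go.py .5562 .145 .141 116
```

```text
rot [-0.01 -0.1  -0.05] mm [ 0.06 -1.07  5.88]
t 14.325 pos [0.5558 0.146  0.1469] F [  6.67   1.06 -17.8 ] M [ 0.042 -1.314 -0.027] op 0.342 ff 79.8 q [ 0.08  0.18  1.91 -0.    1.05 -1.94]
```

About 15.5 N net on the lock. I'll trim the side load and hold for over a second.

In the tool's units: -1 mm / 600 = -0.0017.

>>> {"api": "send_rows", "payload": {
  "rows": "0 0 0 -0.0017 0 0 -1;0 0 0 -0.0017 0 0 -1;0 0 0 -0.0017 0 0 -1"
}}

```text
time: 14.7
eef_pos: [0.5561, 0.1462, 0.147]
tcp_rot: [-0.225, 0.974, -0.0, -0.002]
contact_force: [4.1, -2.4, -21.7]
opening: 0.343
finger_force: 80.2
```

>>> {"api": "send_rows", "payload": {
  "rows": "0 0 0 0 0 0 -1;0 0 0 0 0 0 -1;0 0 0 0 0 0 -1;0 0 0 0 0 0 -1;0 0 0 0 0 0 -1;0 0 0 0 0 0 -1;0 0 0 0 0 0 -1;0 0 0 0 0 0 -1"
}}

```text
time: 15.7
eef_pos: [0.5561, 0.1462, 0.1471]
tcp_rot: [-0.225, 0.974, -0.0, -0.002]
contact_force: [4.9, -1.4, -22.5]
opening: 0.342
finger_force: 80.2
```

>>> {"api": "send_rows", "payload": {
  "rows": "0 0 0 0 0 0 -1;0 0 0 0 0 0 -1"
}}

```text
time: 15.95
eef_pos: [0.5561, 0.1462, 0.1471]
tcp_rot: [-0.225, 0.974, -0.0, -0.002]
contact_force: [5.4, -1.5, -23.7]
opening: 0.34
finger_force: 80.2
```

```bash
python3 go.py .5562 .145 .141 116
```

```text
rot [ 0.   -0.23 -0.03] mm [ 0.4  -1.14  6.08]
t 15.95 pos [0.5561 0.1462 0.1471] F [  5.4   -1.55 -23.67] M [-0.344 -1.114 -0.051] op 0.34 ff 80.2 q [ 0.08  0.18  1.91 -0.    1.06 -1.94]
```

The pull drifted to about 20 N, so I'll ease it to 15 N and hold there.

In the tool's units: 1.3 mm / 600 = 0.0022.

>>> {"api": "send_rows", "payload": {
  "rows": "0 0 0 0 0 0.0022 -1;0 0 0 0 0 0.0022 -1;0 0 0 0 0 0.0022 -1"
}}

```text
time: 16.32
eef_pos: [0.5563, 0.1463, 0.147]
tcp_rot: [-0.225, 0.974, -0.0, -0.002]
contact_force: [1.0, -2.1, -21.8]
opening: 0.341
finger_force: 80.6
```

In the tool's units: 0.7 mm / 600 = 0.0012.

>>> {"api": "send_rows", "payload": {
  "rows": "0 0 0 0 0 0.0012 -1;0 0 0 0 0 0.0012 -1;0 0 0 0 0 0.0012 -1"
}}

```text
time: 16.7
eef_pos: [0.5565, 0.1465, 0.1469]
tcp_rot: [-0.225, 0.974, -0.0, -0.002]
contact_force: [-1.9, -3.9, -18.7]
opening: 0.341
finger_force: 80.7
```

>>> {"api": "send_rows", "payload": {
  "rows": "0 0 0 0 0 0 -1;0 0 0 0 0 0 -1"
}}

```text
time: 16.95
eef_pos: [0.5566, 0.1465, 0.1469]
tcp_rot: [-0.225, 0.974, -0.0, -0.001]
contact_force: [-2.8, -3.7, -17.8]
opening: 0.343
finger_force: 80.7
```

>>> {"api": "send_rows", "payload": {
  "rows": "0 0 0 0 0 0 -1;0 0 0 0 0 0 -1;0 0 0 0 0 0 -1;0 0 0 0 0 0 -1"
}}

```text
time: 17.45
eef_pos: [0.5567, 0.1465, 0.1469]
tcp_rot: [-0.225, 0.974, -0.0, -0.001]
contact_force: [-3.4, -3.3, -18.0]
opening: 0.341
finger_force: 80.7
```

>>> {"api": "send_rows", "payload": {
  "rows": "0 0 0 0 0 0 -1;0 0 0 0 0 0 -1;0 0 0 0 0 0 -1;0 0 0 0 0 0 -1"
}}

```text
time: 17.95
eef_pos: [0.5567, 0.1465, 0.1469]
tcp_rot: [-0.225, 0.974, -0.0, -0.001]
contact_force: [-3.5, -4.1, -17.1]
opening: 0.339
finger_force: 80.7
```

>>> {"api": "send_rows", "payload": {
  "rows": "0 0 0 0 0 0 -1;0 0 0 0 0 0 -1;0 0 0 0 0 0 -1;0 0 0 0 0 0 -1"
}}

```text
time: 18.45
eef_pos: [0.5566, 0.1465, 0.1469]
tcp_rot: [-0.225, 0.974, -0.0, -0.001]
contact_force: [-3.3, -3.8, -17.5]
opening: 0.34
finger_force: 80.7
```

```bash
python3 go.py .5562 .145 .141 116
```

```text
rot [ 0.01 -0.16 -0.03] mm [ 1.05 -1.19  5.94]
t 18.45 pos [0.5566 0.1465 0.1469] F [ -3.27  -3.78 -17.52] M [-0.914  0.674 -0.019] op 0.34 ff 80.7 q [ 0.08  0.18  1.91 -0.    1.05 -1.94]
```

Steady ≈15.3 N net held for over 1.5 s; the lock holds. Lower it back home and centre.

In the tool's units: 6 mm / 600 = 0.01, 5 mm / 600 = 0.0083.

>>> {"api": "send_rows", "payload": {
  "rows": "0 0 0 0.0007 -0.0003 0.0033 -1;0 0 0 0.0013 -0.0007 0.0067 -1;0 0 0 0.0013 -0.0007 0.0083 -1;0 0 0 0.0013 -0.0007 0.01 -1;0 0 0 0.0013 -0.0007 0.01 -1;0 0 0 0.0013 -0.0007 0.01 -1"
}}

```text
time: 19.2
eef_pos: [0.558, 0.1467, 0.1462]
tcp_rot: [-0.225, 0.974, 0.0, 0.001]
contact_force: [-9.1, -2.3, 1.3]
opening: 0.342
finger_force: 83.2
```

```bash
python3 go.py .5562 .146 .1418 116
```

```text
rot [-0.02  0.09 -0.03] mm [1.93 0.21 4.38]
t 19.2 pos [0.558  0.1467 0.1462] F [-9.13 -2.31  1.3 ] M [-0.609  1.946 -0.05 ] op 0.342 ff 83.2 q [ 0.08  0.18  1.91  0.    1.05 -1.94]
```

In the tool's units: 1.8 mm / 600 = 0.003, 1 mm / 600 = 0.0017.

>>> {"api": "send_rows", "payload": {
  "rows": "0 0 0 0.0017 0 0 -1;0 0 0 0.003 0.0003 0 -1;0 0 0 0.003 0.0003 0 -1;0 0 0 0.003 0.0003 0 -1"
}}

```text
time: 19.7
eef_pos: [0.5574, 0.1464, 0.1462]
tcp_rot: [-0.225, 0.974, 0.0, 0.003]
contact_force: [-6.0, -0.9, -1.6]
opening: 0.343
finger_force: 82.8
```

```bash
python3 go.py .5562 .146 .1418 116
```

```text
rot [-0.05  0.33 -0.05] mm [1.32 0.17 4.38]
t 19.7 pos [0.5574 0.1464 0.1462] F [-5.96 -0.94 -1.63] M [-0.344  1.334  0.01 ] op 0.343 ff 82.8 q [ 0.08  0.18  1.91  0.    1.04 -1.94]
```

In the tool's units: 2 mm / 600 = 0.0033, 1.2 mm / 600 = 0.002.

>>> {"api": "send_rows", "payload": {
  "rows": "0 0 0 0.002 0.0003 0 -1;0 0 0 0.002 0.0003 0.0017 -1;0 0 0 0.002 0.0003 0.0033 -1;0 0 0 0.002 0.0003 0.0033 -1"
}}

```text
time: 20.2
eef_pos: [0.5566, 0.1456, 0.1419]
tcp_rot: [-0.224, 0.974, -0.0, 0.004]
contact_force: [-0.2, 2.3, 4.2]
opening: 0.341
finger_force: 83.5
```

```bash
python3 go.py .5562 .146 .1418 116; python3 -c "
from h import *
s=ctrl.read_camera('side'); save(s,'c8.png',(256,270,336,345),8)"
```

```text
rot [-0.13  0.41 -0.07] mm [0.21 0.58 0.14]
t 20.2 pos [0.5566 0.1456 0.1419] F [-0.16  2.31  4.2 ] M [0.322 0.045 0.019] op 0.341 ff 83.5 q [ 0.08  0.18  1.92  0.    1.03 -1.94]
```

View pics/c8.png

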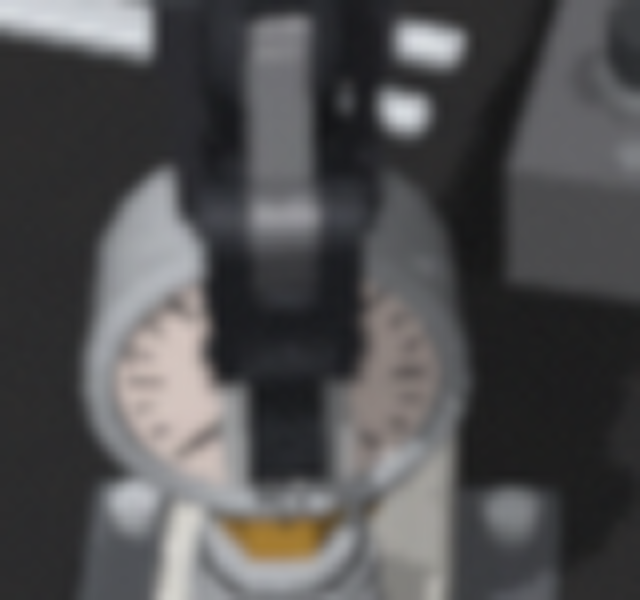

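The gauge is upright and seated again (z back at its home reading 0.1419). Release and retreat straight up.

In the tool's units: -0.5 mm / 600 = -0.0008.

>>> {"api": "send_rows", "payload": {
  "rows": "0 0 0 0 0.0008 -0.0008 -1;0 0 0 0 0.0008 -0.0008 -1;0 0 0 0 0.0008 -0.0008 1;0 0 0 0 0.0008 -0.0008 1;0 0 0 0 0.0008 -0.0008 1;0 0 0 0 0.0008 -0.0008 1;0 0 0 0 0.0008 -0.0008 1;0 0 0 0 0.0008 -0.0008 1",
  "grip_force": 20
}}

```text
time: 21.25
eef_pos: [0.5538, 0.1454, 0.1398]
tcp_rot: [-0.225, 0.974, -0.0, -0.0]
contact_force: [0.3, -0.1, -0.6]
opening: 1.002
finger_force: 0.0
```

>>> {"api": "send_rows", "payload": {
  "rows": "0 0 0 0 0 0 1;0 0 0 0 0 0 1"
}}

```text
time: 21.5
eef_pos: [0.5538, 0.1454, 0.1398]
tcp_rot: [-0.225, 0.974, -0.0, -0.0]
contact_force: [-0.7, 0.2, 0.1]
opening: 1.0
finger_force: 0.0
```

```bash
python3 go.py .5562 .146 .1418 116
```

```text
rot [-0.04 -0.02 -0.04] mm [-2.42 -0.54 -1.99]
t 21.5 pos [0.5538 0.1454 0.1398] F [-0.71  0.16  0.1 ] M [-0.067 -0.043 -0.057] op 1.0 ff 0.0 q [ 0.08  0.18  1.92 -0.    1.04 -1.94]
```

In the tool's units: -150 mm / 600 = -0.25, -130 mm / 600 = -0.2167.

>>> {"api": "send_rows", "payload": {
  "rows": "0 0 0 0 0 -0.0333 1;0 0 0 0 0 -0.0833 1;0 0 0 0 0 -0.15 1;0 0 0 0 0 -0.2167 1;0 0 0 -0.1667 0 -0.25 1;0 0 0 -0.1667 0 -0.25 1;0 0 0 -0.1667 0 -0.25 1"
}}

```text
time: 22.38
eef_pos: [0.6455, 0.1901, 0.2917]
tcp_rot: [-0.225, 0.974, -0.0, 0.001]
contact_force: [-0.2, 0.6, -1.0]
opening: 1.0
finger_force: 0.0
```

```bash
python3 -c "
from h import *
s=ctrl.read_camera('side'); a=s['color'][270:370,255:335,::-1]
im=cv2.resize(a,(480,600),interpolation=cv2.INTER_CUBIC); O=np.array([255,270])
o=np.array([.5562,.1455,.086])
draw(im,s,circ(o,.0145,ex,ey),O,6);
for k in case(o+[0,0,.052],np.radians(116)): draw(im,s,k,O,6)
cv2.imwrite('pics/c9.png',im)"; python3 go.py .5562 .146 .1418 116
```

```text
rot [-0.06  0.02 -0.  ] mm [ 98.32  -0.44 149.02]
t 22.425 pos [0.6443 0.1896 0.2909] F [ 0.09 -0.06 -0.01] M [ 0.012  0.049 -0.01 ] op 0.997 ff 0.0 q [ 0.14  0.25  1.55 -0.    1.34 -1.89]
```

View pics/c9.png

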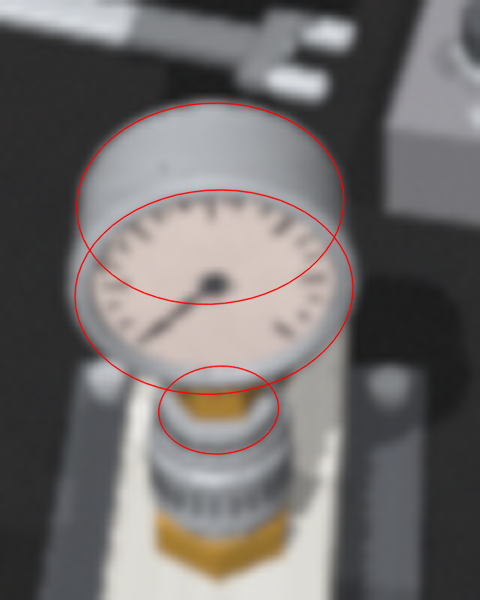

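The gauge is free of the gripper and upright, with its shoulder on the rim at (218,410). The outline matches the home model within about 1 px.

```bash
python3 -c "
from plant import ctrl
print(ctrl.sign_off())"
```

```text
the job is handed in; nothing more can be done
None
```

The gauge is in the coupling, pushed fully home, tug-tested, released upright and locked, and the job is handed in. The tug first read about 20 N net for over a second before I eased it to a steady 15 N for about 1.75 s; the highest coupling load I read was about 24 N, under the 40 N limit.

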